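# Shut the screw organizer and flip its marker

## Task

With a fingertip, push the open middle lid of the screw organizer fully shut, then flip the marker with the round paddle right over its pivot to the far side, until it lies flat with the two-bar face showing, and take the hand away. Only touch and push: do not pinch, lift or shove the markers, do not use great force, and leave the square marker and all the other things as they are.

Things in the scene. Friction and masses are not known exactly. Their poses are not given: they have to be found in the camera images.
- organizer: clear acrylic screw organizer with three lanes side by side, 200 (x) x 144 (y) x 55 high, screwed to the bench. Origin: centre of the underside. The lids slide along its own x; own -x is its front, toward the robot. The two outer lids are shut, the middle one stands open
- lid (a joint): how far the middle lid is open, m: 0 fully shut, up to 0.09 when slid out toward own -x of the organizer. About 1.2 N of sliding friction; stays where left; shut is a hard stop
- lid_rib (a point): centre of the upright finger rib at the front end of the middle lid: opaque black, 6 thick (along the slide), 36 wide, from z 57 to 78 over the bench (this point at 68). It moves with the lid; axes as the organizer's, so pushing the rib along own +x shuts the lid. Outer lids have the same ribs 46 to either side
- round_stand: flip marker, round paddle: loose weighted stand (0.9 kg), base 130 (x) x 90 (y) x 10 high; a post 46 (x) x 26 (y) x 69 high with cheeks up to z 84 carries the pivot. Origin: centre of the base's underside. Own +x: far side (roughly away from the robot), own -x: near side. The pivot axis runs along own y, 75 above the origin.
- round_paddle (a joint): angle of the round paddle, rad: 0 lying level on the near side (own -x of the stand), pi/2 upright, pi (hard stop) lying level on the far side (own +x) with its other face up. Stiff pivot (about 0.05 N m): it stays wherever it is left and must be pushed all the way over. It starts 0.05 to 0.35 rad above level
- round_edge (a point): middle of the free edge of the round paddle, 82 from the pivot axis. Paddle: aluminium disc 72 diameter, 5 thick (mid-plane through the pivot axis), its centre 46 from the axis. Nothing but the base lies beneath its outer 55, so a fingertip fits under it. Face up at the start: one raised round button 24 across; other face: two raised bars
- square_stand: flip marker, square paddle: loose weighted stand (0.9 kg), base 130 (x) x 90 (y) x 10 high; a post 46 (x) x 26 (y) x 69 high with cheeks up to z 84 carries the pivot. Origin: centre of the base's underside. Own +x: far side (roughly away from the robot), own -x: near side. The pivot axis runs along own y, 75 above the origin. To be left alone
- square_paddle (a joint): angle of the square paddle (72 x 72 x 5), same meaning; to be left as it is
- square_edge (a point): middle of the free edge of the square paddle
- punch: steel nail punch, 120 long, 12 diameter, lying between the two marker stands; to be left alone
- compass: folded steel drawing compass, about 160 long, 18 wide, 9 high, lying between the organizer and the nearest marker stand; to be left alone
- mallet: green rubber mallet with a wooden handle, head 66 diameter, lying behind the markers; to be left alone
- tape: tape measure, 65 x 65 x 32 high, on the right; to be left alone
- wrench: steel wrench lying in front of the markers; to be left alone
- screwdriver: screwdriver lying on the right; to be left alone
- screw_jar: closed jar, 64 diameter, 85 high, at the back; to be left alone
Mind the look-alikes: they are no part of the job. What is shaped like the round_stand but green is not meant.

How it is judged:
By the outcome, as a careful person would: the job done as asked, in the order asked, and still so for the second after the job is handed in, with the robot touching nothing.
It also fails if it takes over 45 s, if anything falls off the work surface, if the arm or the gripper's body presses on something with over 40 N, if the wrist force passes 120 N, or if a joint passes its speed limit or range.

## Robot

A 6-joint arm with a two-finger parallel gripper is mounted at the origin on the work surface. World frame = base frame: x ahead of the robot, y to its left, z up, the work surface at z = 0. Lengths are in m, angles in rad, forces in N, time in s.
With the tool pointing down it reaches from about 0.275 to 0.975 m from the base axis. Payload 8.4 kg.
Tool frame: the origin (TCP) lies midway between the tips of the shut fingers; the grasp point (between the pads) lies arm.grip_depth behind it (arm.grip_depth is the distance from the TCP to the grasp point, in m); z points along the fingers, y is the line along which they close (so a half turn about z gives the same grasp; the last joint's range is limited). The gripper opens to 92 mm and grips with 3 to 60 N. Pads are 20 mm wide; open, the fingers measure 128 mm over their backs; the gripper's body (75 mm by 189 mm) begins 69 mm behind the grasp point.
Start: joints at [1.197, 0.353, 1.633, -0, 1.155, -0.002], TCP at [0.227, 0.582, 0.215] pointing down, gripper open.
Joint ranges: [-2.63, 2.63], [-0.92, 2.1], [0.06, 2.66], [-1.3, 4.44], [0, 2.69], [-3.02, 3.02]. Speed limits (rad/s): [2.22, 2.22, 2.79, 3.14, 3.14, 3.14].

## Interface

Orientations are given as a unit quaternion [w, x, y, z].
In Python, from station import monitor, imaging, arm gives the robot as it stands. The module is installed in compiled form; this text tells all that it offers.
- The arm moves only by the shell command python3 -m handwheel 'ROWS'. ROWS is JSON, a list of rows, each an object of numbers: "x", "y", "z": the shift along the tool's x, y, z normalised to -1 to 1, where 1 is 20 cm; "wx", "wy", "wz": the turn, a rotation vector about the tool's x, y, z normalised to -1 to 1, where 1 is pi rad; "gripper": the opening, from 0 (shut) to 1 (fully open). A call has exactly 5 rows; each row is the pose to reach, as a shift and turn from the pose commanded when the call began, along the tool's axes at that moment, turning the shorter way round; what a row does not reach only later rows make up. A row lasts 1/12 s, in which the tool goes at most 41.7 mm and 7.16 degrees, less where a joint would pass 70% of its speed; a pose out of reach is approached as far as the arm can. A call with a number of a shift or a turn outside -1 to 1 is refused whole. A call with a gripper value outside its range is refused whole. The fingers move at their own pace and stop on an object; the grip force is fixed at half the most. Time passes only in rows, so rows that repeat a pose let the fingers close, or fill a call up. It gives the time, the measured TCP pose, the force, the opening and the grip force at its end, in the units of the state.
- monitor.observe(): the state, without advancing time (a new reading comes with each control period).
- imaging.get_image(name): name is "side" or "top" or "wrist"; returns a dict with "image" (420x560x3 uint8, red, green, blue), "range_z" (420x560 float32, m along the optical axis (not along the pixel's ray), 0 where there is no reading), "K" (3x3 intrinsics, pixels), "k1" (the pictures are not rectified: a ray, as slopes to the right and down, at radius r is drawn at 1 + k1 r^2 times it, then the intrinsics apply), "xyz" and "attitude" of the camera in the world. Camera axes: x right, y down, z forward; pixel columns grow to the right and rows downward; lengths in m; the calibration is good to about 2 mm. A picture is of the moment at which its call begins.
- arm.close_job(): hands the job in; it is judged then, once.
The state is a dict: "time": time; "joint_positions": joint angles; "qd": joint speeds; "joint_torque": joint torques, N m; "ee_pos": TCP position; "tool_rot": TCP orientation; "contact_force": force on the tool from outside, world axes, zero at the start; "wrist_torque": the same for the moment, N m; "grip_width": opening from 0.0 (shut) to 1.0 (fully open); "gripper_force": force on a finger pad.
Only numpy, scipy, OpenCV 4.12 (cv2) and the standard library are available. Lean on these libraries where they do the work, as an engineer would, in place of code of your own. Each camera call takes 0.05 s, during which the arm holds its last target. There are 200 camera calls.

## Working session

There is one attempt and no reset: what is moved stays moved. The work goes in short steps, Python scripts to look and compute and a shell command to move; the robot and the scene stay as the last step left them, time stands still between calls to the robot, and variables do not carry over. Pictures are saved under pics/ and viewed, at most 10 in all, crops included, and the job is handed in when it is done.

```bash
mkdir -p pics; cat > h.py <<'E'
import numpy as np, cv2
from station import monitor, imaging, arm
from scipy.spatial.transform import Rotation as R
def rot(q): return R.from_quat([q[1],q[2],q[3],q[0]]).as_matrix()
def cam(n):
    d=imaging.get_image(n); a=np.array(d["attitude"]); d["R"]=rot(a) if a.size==4 else a.reshape(3,3); return d
def rays(d,uv):
    uv=np.atleast_2d(np.float32(uv)); k=d["k1"]
    s=cv2.undistortPoints(uv[:,None].astype(np.float64),np.float64(d["K"]),np.array([k,0,0,0,0.]))[:,0]
    return np.c_[s,np.ones(len(s))]@d["R"].T
def plane(d,uv,z):
    r=rays(d,uv); o=np.array(d["xyz"]); return o+r*((z-o[2])/r[:,2])[:,None]
def cloud(d):
    h,w=d["range_z"].shape; v,u=np.mgrid[:h,:w]
    r=rays(d,np.c_[u.ravel(),v.ravel()]); return (np.array(d["xyz"])+r*d["range_z"].ravel()[:,None]).reshape(h,w,3)
def save(d,n): cv2.imwrite("pics/"+n,d["image"][:,:,::-1])
E
python3 - <<'E'
from h import *
import pickle
for n in ("top","side"):
    d=cam(n); save(d,n+"0.png"); pickle.dump(d,open(n+".pkl","wb")); print(n,d["xyz"],d["attitude"],d["K"],d["k1"])
s=monitor.observe(); print(s["ee_pos"],s["tool_rot"],s["time"],s["contact_force"],arm.grip_depth)
E
```

```text
top [ 0.35966945 -0.05366792  1.05097317] [-0.05728379  0.71406479 -0.69450678  0.06701022] [[436.96280002   0.         280.19037939]
 [  0.         436.96280002 209.29279617]
 [  0.           0.           1.        ]] -0.0443423886739799
side [ 0.36591426 -0.96541161  0.84980362] [-0.41738469  0.90269642 -0.09545852  0.04262472] [[441.12185978   0.         287.52734641]
 [  0.         441.12185978 206.38969751]
 [  0.           0.           1.        ]] -0.11570378166007743
[0.22688893 0.58188516 0.21397209] [-1.17572177e-04  1.84838860e-01  9.82768655e-01 -5.93984483e-04] 0.1 [-0.60017077 -0.42849014  0.1564685 ] 0.0187
```

View pics/top0.png

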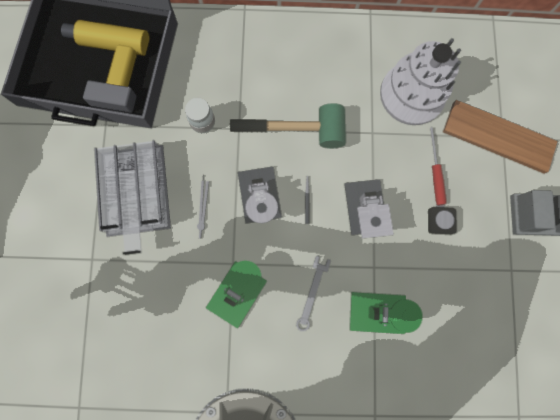

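View pics/side0.png

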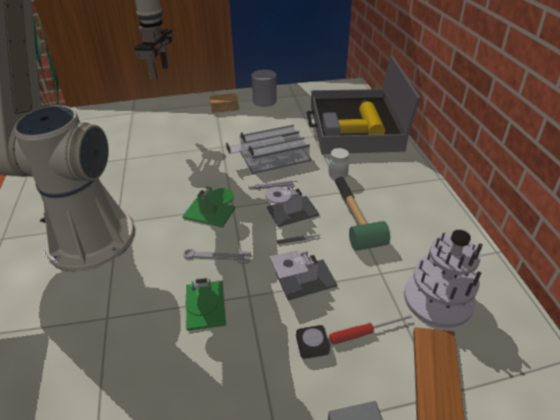

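The top view shows the open middle lid's rib at about (131,252), the target round marker (grey) at about (260,197) with its paddle pointing down (near side), the square marker at (372,208), and green look-alikes at (237,293) and (385,313). In the side view the organizer is at (270,145) and the round marker at (290,203).

```bash
python3 - <<'E'
from h import *
import pickle
d=pickle.load(open("top.pkl","rb")); im=d["image"]
a=cv2.resize(im[130:270,85:185],None,fx=4,fy=4,interpolation=cv2.INTER_CUBIC)
b=cv2.resize(im[155:235,225:315],None,fx=4,fy=4,interpolation=cv2.INTER_CUBIC)
c=np.zeros((560,770,3),np.uint8); c[:560,:400]=a; c[:320,405:765]=b
cv2.imwrite("pics/crop1.png",c[:,:,::-1])
P=cloud(d); g=im.astype(int).max(2)
# base of round stand: dark pixels at low height
sub=np.zeros(g.shape,bool); sub[155:235,228:290]=1
m=sub&(g<100)&(P[...,2]<0.03)&(P[...,2]>0.004)
v,u=np.nonzero(m); q=plane(d,np.c_[u,v],0.010)[:,:2]; print("base",len(q),cv2.minAreaRect(np.float32(q)))
m=sub&(P[...,2]>0.065); v,u=np.nonzero(m); print("high",len(u),P[m].mean(0),P[m].min(0),P[m].max(0))
m2=m&(g>130); v,u=np.nonzero(m2); Q=P[m2]; 
A=np.c_[Q[:,:2],np.ones(len(Q))]; print("paddle plane",np.linalg.lstsq(A,Q[:,2],rcond=None)[0],Q.mean(0),Q.min(0),Q.max(0))
# rib
sub[:]=0; sub[240:262,115:150]=1; m=sub&(g<60); v,u=np.nonzero(m)
r=cv2.minAreaRect(np.float32(np.c_[u,v])); print("rib px",len(u),r); print(plane(d,[r[0]],0.073), np.median(P[m],0))
print("rib ends",plane(d,cv2.boxPoints(r),0.078))
E
```

```text
base 775 ((0.5796431303024292, -0.013363759964704514), (0.12832342088222504, 0.08807209879159927), 10.840941429138184)
high 1004 [ 0.5417985  -0.02118775  0.10350466] [ 0.35966945 -0.05760192  0.0657893 ] [0.60600822 0.01277265 1.05097317]
paddle plane [-2.62889457 -0.49540799  1.50552366] [ 0.53937085 -0.02151459  0.09823307] [ 0.35966945 -0.05749757  0.0657893 ] [0.59530417 0.01277265 1.05097317]
rib px 17 ((131.00999450683594, 252.06997680664062), (0.9899495840072632, 14.142135620117188), 81.8698959350586)
[[0.42698543 0.26585941 0.073     ]] [0.42675007 0.26427213 0.07894055]
rib ends [[0.4250254  0.27992709 0.078     ]
 [0.43041887 0.24902144 0.078     ]
 [0.42825441 0.24853378 0.078     ]
 [0.42286361 0.27942793 0.078     ]]
```

View pics/crop1.png

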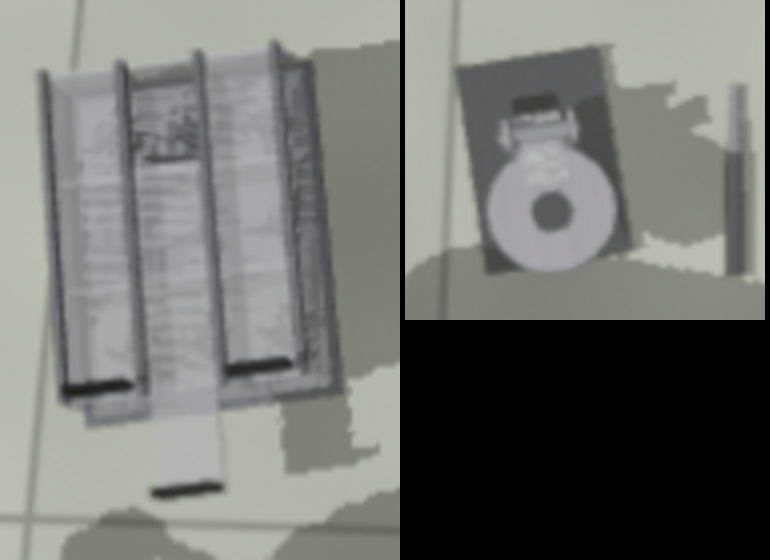

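The crop shows the black ribs: left (97,387), right (259,368), middle (187,490) in crop pixels; the disc centre is at (549,209) with the post at (540,125), its base corners at (458,65), (605,45), (632,247), (488,272).

```bash
python3 - <<'E'
from h import *
import pickle
d=pickle.load(open("top.pkl","rb")); im=d["image"]
f=lambda L,ox,oy:np.array([[ (x-ox+.5)/4+(85 if ox==0 else 225)-.5,(y+.5)/4+oy-.5] for x,y in L])
r=plane(d,f([(97,387),(259,368),(187,490)],0,130),0.077); print("ribs",r)
w=r[0]-r[1]; print("sep",np.hypot(*w[:2]),"yaw",np.degrees(np.arctan2(-w[0],w[1])))
ax=np.array([w[1],-w[0]])/np.hypot(*w[:2]); print("open",(0.5*(r[0]+r[1])-r[2])[:2]@ax)
b=plane(d,f([(458,65),(605,45),(632,247),(488,272)],405,155),0.010); print("base",b[:,:2],b.mean(0))
e=(b[0]+b[1]-b[2]-b[3])[:2]; print("yaw",np.degrees(np.arctan2(e[1],e[0])),np.hypot(*e)/2)
print("disc",plane(d,f([(549,209),(549,271)],405,155),0.085))
P=cloud(d); 
for u,v in [(261,200),(255,207),(267,207),(261,212),(261,219),(250,207)]: print((u,v),P[v,u])
s=monitor.observe(); print(rot(s["tool_rot"]),s["time"])
E
```

```text
ribs [[0.48279201 0.31946397 0.077     ]
 [0.49628501 0.22880951 0.077     ]
 [0.42661299 0.26372633 0.077     ]]
sep 0.0916531050246245 yaw 8.465748955006683
open 0.06377248841718976
base [[ 0.63776989  0.04084673]
 [ 0.65321602 -0.04901296]
 [ 0.52773055 -0.06889933]
 [ 0.51000514  0.01724745]] [ 0.5821804  -0.01495453  0.01      ]
yaw 9.7432539371818 0.12847828311340392
disc [[ 0.53587643 -0.02064319  0.085     ]
 [ 0.50071937 -0.02184344  0.085     ]]
(261, 200) [ 0.55273246 -0.02076177  0.07948932]
(255, 207) [ 0.53624233 -0.00776501  0.07938297]
(267, 207) [ 0.53660358 -0.03489972  0.08174998]
(261, 212) [ 0.52423427 -0.02188092  0.08496228]
(261, 219) [ 0.50849372 -0.02239359  0.08414212]
(250, 207) [0.53644436 0.00369063 0.07644809]
[[-9.31669164e-01  3.63307536e-01 -4.50675329e-04]
 [ 3.63307815e-01  9.31668486e-01 -1.12403485e-03]
 [ 1.15096708e-05 -1.21096248e-03 -9.99999267e-01]] 0.1
```

```bash
python3 -m handwheel '[{"wz":-0.166,"gripper":0},{"wz":-0.166,"gripper":0},{"wz":-0.166,"gripper":0},{"wz":-0.166,"gripper":0},{"wz":-0.166,"gripper":0}]'
python3 -m handwheel '[{"x":-0.26,"y":-0.86,"gripper":0},{"x":-0.26,"y":-0.86,"gripper":0},{"x":-0.26,"y":-0.86,"gripper":0},{"x":-0.26,"y":-0.86,"gripper":0},{"x":-0.26,"y":-0.86,"gripper":0}]'
python3 -m handwheel '[{"x":-0.26,"y":-0.86,"gripper":0},{"x":-0.26,"y":-0.86,"gripper":0},{"x":-0.26,"y":-0.86,"gripper":0},{"x":-0.26,"y":-0.86,"gripper":0},{"x":-0.26,"y":-0.86,"gripper":0}]'
```

```text
schema error: expected keys x, y, z, wx, wy, wz, gripper
schema error: expected keys x, y, z, wx, wy, wz, gripper
schema error: expected keys x, y, z, wx, wy, wz, gripper
```

```bash
python3 -m handwheel '[{"x":0,"y":0,"z":0,"wx":0,"wy":0,"wz":-0.166,"gripper":0},{"x":0,"y":0,"z":0,"wx":0,"wy":0,"wz":-0.166,"gripper":0},{"x":0,"y":0,"z":0,"wx":0,"wy":0,"wz":-0.166,"gripper":0},{"x":0,"y":0,"z":0,"wx":0,"wy":0,"wz":-0.166,"gripper":0},{"x":0,"y":0,"z":0,"wx":0,"wy":0,"wz":-0.166,"gripper":0}]'
python3 -m handwheel '[{"x":-0.26,"y":-0.86,"z":0,"wx":0,"wy":0,"wz":0,"gripper":0},{"x":-0.26,"y":-0.86,"z":0,"wx":0,"wy":0,"wz":0,"gripper":0},{"x":-0.26,"y":-0.86,"z":0,"wx":0,"wy":0,"wz":0,"gripper":0},{"x":-0.26,"y":-0.86,"z":0,"wx":0,"wy":0,"wz":0,"gripper":0},{"x":-0.26,"y":-0.86,"z":0,"wx":0,"wy":0,"wz":0,"gripper":0}]'
python3 -m handwheel '[{"x":-0.26,"y":-0.86,"z":0,"wx":0,"wy":0,"wz":0,"gripper":0},{"x":-0.26,"y":-0.86,"z":0,"wx":0,"wy":0,"wz":0,"gripper":0},{"x":-0.26,"y":-0.86,"z":0,"wx":0,"wy":0,"wz":0,"gripper":0},{"x":-0.26,"y":-0.86,"z":0,"wx":0,"wy":0,"wz":0,"gripper":0},{"x":-0.26,"y":-0.86,"z":0,"wx":0,"wy":0,"wz":0,"gripper":0}]'
python3 -c "
from h import *
s=monitor.observe();print(rot(s['tool_rot']).round(3),s['ee_pos'],s['joint_positions'])"
```

```text
time: 0.52
ee_pos: [0.2269, 0.582, 0.2142]
tool_rot: [-0.0, -0.078, 0.997, -0.0]
contact_force: [0.4, -0.2, 0.0]
grip_width: 0.662
gripper_force: 0.0
time: 0.93
ee_pos: [0.305, 0.4155, 0.2142]
tool_rot: [-0.0, -0.072, 0.997, -0.001]
contact_force: [-0.1, 0.5, 0.3]
grip_width: 0.296
gripper_force: 0.0
time: 1.35
ee_pos: [0.3824, 0.254, 0.2146]
tool_rot: [0.0, -0.072, 0.997, -0.001]
contact_force: [-0.0, 0.7, 0.5]
grip_width: 0.005
gripper_force: 0.0
[[-0.989 -0.145  0.   ]
 [-0.145  0.989 -0.001]
 [-0.    -0.001 -1.   ]] [0.38237255 0.25404413 0.21457866] [ 5.84162480e-01  9.10862453e-02  1.97343922e+00 -1.45867987e-03
  1.07747480e+00 -1.13105417e+00]
```

```bash
python3 -m handwheel '[{"x":0,"y":0.015,"z":0.2,"wx":0,"wy":0,"wz":0,"gripper":0},{"x":0,"y":0.015,"z":0.4,"wx":0,"wy":0,"wz":0,"gripper":0},{"x":0,"y":0.015,"z":0.6,"wx":0,"wy":0,"wz":0,"gripper":0},{"x":0,"y":0.015,"z":0.75,"wx":0,"wy":0,"wz":0,"gripper":0},{"x":0,"y":0.015,"z":0.75,"wx":0,"wy":0,"wz":0,"gripper":0}]'
python3 -m handwheel '[{"x":-0.06,"y":0,"z":0,"wx":0,"wy":0,"wz":0,"gripper":0},{"x":-0.12,"y":0,"z":0,"wx":0,"wy":0,"wz":0,"gripper":0},{"x":-0.15,"y":0,"z":0,"wx":0,"wy":0,"wz":0,"gripper":0},{"x":-0.18,"y":0,"z":0,"wx":0,"wy":0,"wz":0,"gripper":0},{"x":-0.2,"y":0,"z":0,"wx":0,"wy":0,"wz":0,"gripper":0}]'
python3 -m handwheel '[{"x":-0.04,"y":0,"z":0,"wx":0,"wy":0,"wz":0,"gripper":0},{"x":-0.09,"y":0,"z":0,"wx":0,"wy":0,"wz":0,"gripper":0},{"x":-0.14,"y":0,"z":0,"wx":0,"wy":0,"wz":0,"gripper":0},{"x":-0.18,"y":0,"z":0,"wx":0,"wy":0,"wz":0,"gripper":0},{"x":-0.2,"y":0,"z":0,"wx":0,"wy":0,"wz":0,"gripper":0}]'
python3 - <<'E'
from h import *
d=cam("top"); cv2.imwrite("pics/c2.png",cv2.resize(d["image"][130:270,65:245],None,fx=4,fy=4,interpolation=cv2.INTER_CUBIC)[:,:,::-1])
E
```

```text
time: 1.77
ee_pos: [0.3775, 0.2586, 0.0599]
tool_rot: [-0.004, -0.073, 0.997, -0.002]
contact_force: [-2.1, -0.6, 0.2]
grip_width: 0.006
gripper_force: 0.0
time: 2.18
ee_pos: [0.4222, 0.2674, 0.0661]
tool_rot: [0.001, -0.074, 0.997, 0.001]
contact_force: [-1.0, 1.3, 0.5]
grip_width: 0.004
gripper_force: 0.6
time: 2.6
ee_pos: [0.4614, 0.2729, 0.0647]
tool_rot: [0.0, -0.075, 0.997, 0.0]
contact_force: [-1.5, 0.2, 1.2]
grip_width: 0.002
gripper_force: 0.6
```

View pics/c2.png

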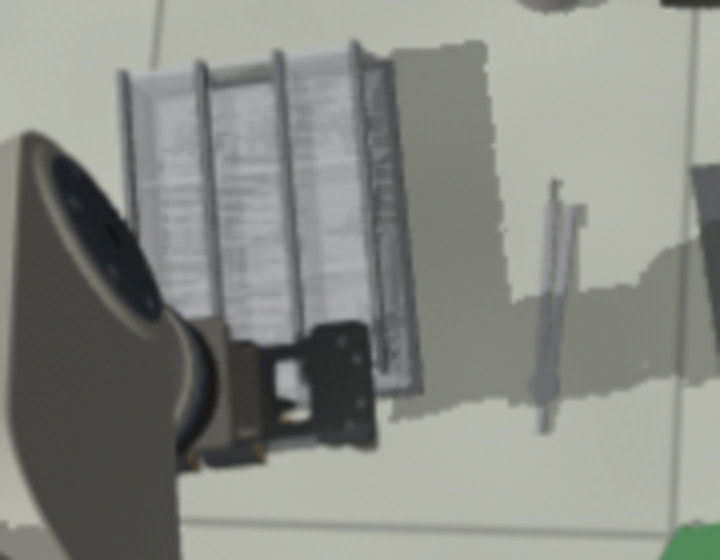

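The hand covers the ribs, but the middle lane (crop 250,80) now looks covered, so the lid is following; the force is about 1.5 N. I'll push to the stop.

```bash
python3 -m handwheel '[{"x":-0.02,"y":0,"z":0,"wx":0,"wy":0,"wz":0,"gripper":0},{"x":-0.04,"y":0,"z":0,"wx":0,"wy":0,"wz":0,"gripper":0},{"x":-0.05,"y":0,"z":0,"wx":0,"wy":0,"wz":0,"gripper":0},{"x":-0.06,"y":0,"z":0,"wx":0,"wy":0,"wz":0,"gripper":0},{"x":-0.06,"y":0,"z":0,"wx":0,"wy":0,"wz":0,"gripper":0}]'
python3 -m handwheel '[{"x":-0.005,"y":0,"z":0,"wx":0,"wy":0,"wz":0,"gripper":0},{"x":-0.01,"y":0,"z":0,"wx":0,"wy":0,"wz":0,"gripper":0},{"x":-0.015,"y":0,"z":0,"wx":0,"wy":0,"wz":0,"gripper":0},{"x":-0.02,"y":0,"z":0,"wx":0,"wy":0,"wz":0,"gripper":0},{"x":-0.02,"y":0,"z":0,"wx":0,"wy":0,"wz":0,"gripper":0}]'
```

```text
time: 3.07
ee_pos: [0.4719, 0.2743, 0.0645]
tool_rot: [0.0, -0.075, 0.997, -0.0]
contact_force: [0.2, -0.1, -0.9]
grip_width: 0.004
gripper_force: 0.0
time: 3.48
ee_pos: [0.4758, 0.275, 0.0646]
tool_rot: [0.0, -0.075, 0.997, -0.0]
contact_force: [-0.2, 0.0, -0.4]
grip_width: 0.009
gripper_force: 0.3
```

```bash
python3 -m handwheel '[{"x":-0.005,"y":0,"z":0,"wx":0,"wy":0,"wz":0,"gripper":0},{"x":-0.01,"y":0,"z":0,"wx":0,"wy":0,"wz":0,"gripper":0},{"x":-0.015,"y":0,"z":0,"wx":0,"wy":0,"wz":0,"gripper":0},{"x":-0.015,"y":0,"z":0,"wx":0,"wy":0,"wz":0,"gripper":0},{"x":-0.015,"y":0,"z":0,"wx":0,"wy":0,"wz":0,"gripper":0}]'
```

```text
time: 3.9
ee_pos: [0.4784, 0.2753, 0.0645]
tool_rot: [-0.0, -0.075, 0.997, -0.0]
contact_force: [-3.7, 0.9, 1.0]
grip_width: 0.008
gripper_force: 1.5
```

```bash
python3 -m handwheel '[{"x":-0.005,"y":0,"z":0,"wx":0,"wy":0,"wz":0,"gripper":0},{"x":-0.01,"y":0,"z":0,"wx":0,"wy":0,"wz":0,"gripper":0},{"x":-0.01,"y":0,"z":0,"wx":0,"wy":0,"wz":0,"gripper":0},{"x":-0.01,"y":0,"z":0,"wx":0,"wy":0,"wz":0,"gripper":0},{"x":-0.01,"y":0,"z":0,"wx":0,"wy":0,"wz":0,"gripper":0}]'
```

```text
time: 4.32
ee_pos: [0.4785, 0.2753, 0.0644]
tool_rot: [-0.002, -0.075, 0.997, -0.0]
contact_force: [-9.2, 0.5, 6.2]
grip_width: 0.007
gripper_force: 4.9
```

```bash
python3 -m handwheel '[{"x":0.1,"y":0,"z":0,"wx":0,"wy":0,"wz":0,"gripper":0},{"x":0.3,"y":0,"z":0,"wx":0,"wy":0,"wz":0,"gripper":0},{"x":0.3,"y":0,"z":-0.2,"wx":0,"wy":0,"wz":0,"gripper":0},{"x":0.3,"y":0,"z":-0.4,"wx":0,"wy":0,"wz":0,"gripper":0},{"x":0.3,"y":0,"z":-0.6,"wx":0,"wy":0,"wz":0,"gripper":0}]'
python3 -m handwheel '[{"x":0,"y":-0.2,"z":-0.3,"wx":0,"wy":0,"wz":-0.008,"gripper":0},{"x":0,"y":-0.4,"z":-0.4,"wx":0,"wy":0,"wz":-0.008,"gripper":0},{"x":0,"y":-0.6,"z":-0.4,"wx":0,"wy":0,"wz":-0.008,"gripper":0},{"x":0,"y":-0.8,"z":-0.4,"wx":0,"wy":0,"wz":-0.008,"gripper":0},{"x":0,"y":-0.95,"z":-0.4,"wx":0,"wy":0,"wz":-0.008,"gripper":0}]'
python3 - <<'E'
from h import *
import pickle
d=pickle.load(open("top.pkl","rb")); P=cloud(d); im=d["image"].astype(int)
sub=np.zeros(im.shape[:2],bool); sub[250:335,195:275]=1
Q=P[sub&(P[...,2]>.03)&(P[...,2]<.3)]; print(Q.min(0),Q.max(0)); Q=Q[Q[:,2]>.06]; print(Q.min(0),Q.max(0),len(Q))
d=cam("top"); o=np.zeros((560,740,3),np.uint8); 
cv2.imwrite("pics/c3.png",cv2.resize(d["image"][130:270,85:265],None,fx=4,fy=4,interpolation=cv2.INTER_CUBIC)[:,:,::-1])
s=monitor.observe();print(s['ee_pos'],s['joint_positions'])
E
```

```text
time: 4.73
ee_pos: [0.4205, 0.2663, 0.1857]
tool_rot: [-0.0, -0.075, 0.997, -0.0]
contact_force: [0.8, 1.5, -0.1]
grip_width: 0.005
gripper_force: 0.0
time: 5.15
ee_pos: [0.4493, 0.0887, 0.2661]
tool_rot: [0.002, -0.088, 0.996, 0.0]
contact_force: [1.1, 0.3, -0.7]
grip_width: 0.005
gripper_force: 0.0
[ 0.31378492 -0.02670791  0.03850062] [0.41473898 0.05384037 0.0874207 ]
[ 0.31378492 -0.02670791  0.0600411 ] [0.41473898 0.05384037 0.0874207 ] 1100
[0.44984574 0.08220038 0.26578003] [ 0.18091754  0.03170775  1.91673425 -0.00474564  1.18929879 -1.5615923 ]
```

View pics/c3.png

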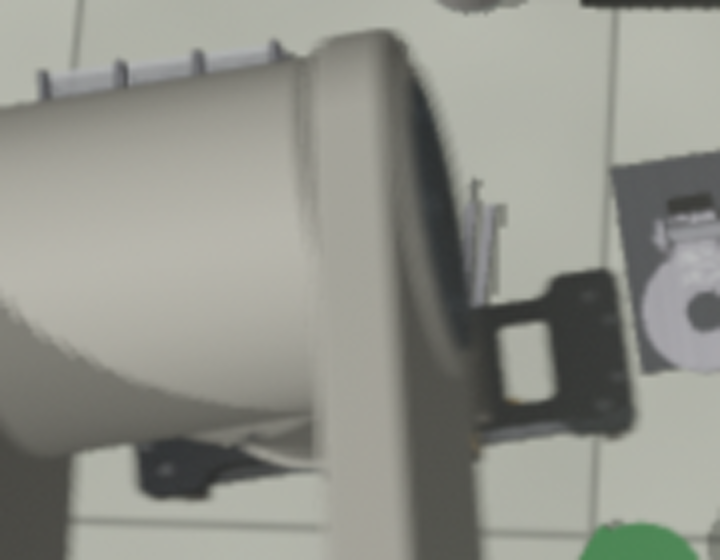

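The arm hides most of the organizer in this view, so the lid check will wait; the round paddle at crop (700,310) is still on the near side. Next I'll tilt the tool 45° and come in front of the paddle edge.

```bash
python3 -m handwheel '[{"x":-0.03,"y":-0.15,"z":0,"wx":0,"wy":-0.038,"wz":0,"gripper":0},{"x":-0.03,"y":-0.3,"z":0,"wx":0,"wy":-0.076,"wz":0,"gripper":0},{"x":-0.03,"y":-0.45,"z":0,"wx":0,"wy":-0.114,"wz":0,"gripper":0},{"x":-0.03,"y":-0.575,"z":0,"wx":0,"wy":-0.152,"wz":0,"gripper":0},{"x":-0.03,"y":-0.575,"z":0,"wx":0,"wy":-0.19,"wz":0,"gripper":0}]'
python3 -m handwheel '[{"x":0,"y":0,"z":0,"wx":0,"wy":-0.03,"wz":0,"gripper":0},{"x":0,"y":0,"z":0,"wx":0,"wy":-0.06,"wz":0,"gripper":0},{"x":0,"y":0,"z":0,"wx":0,"wy":-0.06,"wz":0,"gripper":0},{"x":0,"y":0,"z":0,"wx":0,"wy":-0.06,"wz":0,"gripper":0},{"x":0,"y":0,"z":0,"wx":0,"wy":-0.06,"wz":0,"gripper":0}]'
cat > g.py <<'E'
from h import *
s=monitor.observe(); T=rot(s["tool_rot"]); p=np.array(s["ee_pos"]); c,n=np.cos(np.radians(10)),np.sin(np.radians(10))
S=np.array([[c,n,0],[-n,c,0],[0,0,1]]); q=S@(p-[.581,-.0145,0]); print("stand-frame TCP mm",(q*1e3).round(1),"tilt",np.degrees(np.arctan2((S@T)[0,2],-T[2,2])),"F",(S@s["contact_force"]).round(1),s["time"])
import sys
if len(sys.argv)>1:
    t=np.array(eval(sys.argv[1]))/1e3; print("move xyz units",(T.T@S.T@(t-q)/.2).round(3))
E
python3 g.py [-108,0,62]; python3 -c "
from h import *
print(monitor.observe()['joint_positions'])
d=cam('side'); cv2.imwrite('pics/s1.png',cv2.resize(d['image'][90:300,140:390],None,fx=2.6,fy=2.6)[:,:,::-1])
d=cam('top'); cv2.imwrite('pics/t1.png',cv2.resize(d['image'][130:270,85:265],None,fx=4,fy=4)[:,:,::-1])"
```

```text
time: 5.62
ee_pos: [0.4755, -0.0256, 0.2662]
tool_rot: [0.293, -0.083, 0.952, 0.023]
contact_force: [0.7, 2.5, 0.9]
grip_width: -0.0
gripper_force: 0.0
time: 6.03
ee_pos: [0.4735, -0.0222, 0.2638]
tool_rot: [0.376, -0.08, 0.922, 0.033]
contact_force: [1.1, 0.3, -0.3]
grip_width: 0.002
gripper_force: 0.0
stand-frame TCP mm [-107.2   11.1  263.8] tilt 44.37737273443649 F [ 1.1  0.1 -0.3] 6.0333
move xyz units [ 0.709 -0.057  0.718]
[-0.29045125 -0.2548501   2.41408671  0.90300007  0.41144862 -2.77387884]
```

View pics/s1.png

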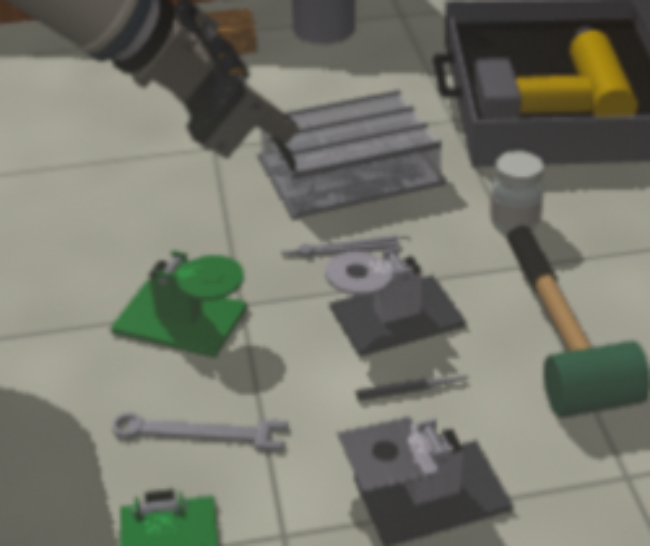

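View pics/t1.png

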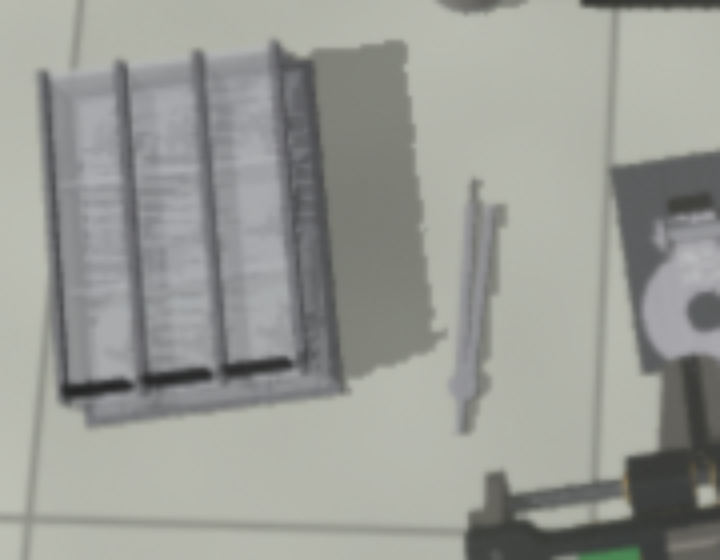

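The top crop shows the three ribs in line at (97,387), (178,378) and (259,368), so the lid is fully shut. In the side view nothing has been disturbed, but joint 6 is near its limit and a wrist singularity is close. I'll come in from the +y side instead: untilt, turn 90°, then tilt the fingers sideways.

```bash
python3 -m handwheel '[{"x":0,"y":0.1,"z":0,"wx":0,"wy":0.04,"wz":0,"gripper":0},{"x":0,"y":0.2,"z":0,"wx":0,"wy":0.08,"wz":0,"gripper":0},{"x":0,"y":0.3,"z":0,"wx":0,"wy":0.12,"wz":0,"gripper":0},{"x":0,"y":0.4,"z":0,"wx":0,"wy":0.16,"wz":0,"gripper":0},{"x":0,"y":0.5,"z":0,"wx":0,"wy":0.2,"wz":0,"gripper":0}]' | head -2
python3 -m handwheel '[{"x":0,"y":0,"z":0,"wx":0,"wy":0.04,"wz":0,"gripper":0},{"x":0,"y":0,"z":0,"wx":0,"wy":0.047,"wz":0,"gripper":0},{"x":0,"y":0,"z":0,"wx":0,"wy":0.047,"wz":0,"gripper":0},{"x":0,"y":0,"z":0,"wx":0,"wy":0.047,"wz":0,"gripper":0},{"x":0,"y":0,"z":0,"wx":0,"wy":0.047,"wz":0,"gripper":0}]' | head -3
python3 -m handwheel '[{"x":0,"y":0,"z":0,"wx":0,"wy":0,"wz":0.039,"gripper":0},{"x":0,"y":0,"z":0,"wx":0,"wy":0,"wz":0.078,"gripper":0},{"x":0,"y":0,"z":0,"wx":0,"wy":0,"wz":0.117,"gripper":0},{"x":0,"y":0,"z":0,"wx":0,"wy":0,"wz":0.156,"gripper":0},{"x":0,"y":0,"z":0,"wx":0,"wy":0,"wz":0.19,"gripper":0}]' | head -3
python3 -m handwheel '[{"x":0,"y":0,"z":0,"wx":0,"wy":0,"wz":0.039,"gripper":0},{"x":0,"y":0,"z":0,"wx":0,"wy":0,"wz":0.078,"gripper":0},{"x":0,"y":0,"z":0,"wx":0,"wy":0,"wz":0.117,"gripper":0},{"x":0,"y":0,"z":0,"wx":0,"wy":0,"wz":0.156,"gripper":0},{"x":0,"y":0,"z":0,"wx":0,"wy":0,"wz":0.19,"gripper":0}]' | head -3
python3 -m handwheel '[{"x":0,"y":0,"z":0,"wx":0,"wy":0,"wz":0.039,"gripper":0},{"x":0,"y":0,"z":0,"wx":0,"wy":0,"wz":0.078,"gripper":0},{"x":0,"y":0,"z":0,"wx":0,"wy":0,"wz":0.117,"gripper":0},{"x":0,"y":0,"z":0,"wx":0,"wy":0,"wz":0.12,"gripper":0},{"x":0,"y":0,"z":0,"wx":0,"wy":0,"wz":0.12,"gripper":0}]'
python3 g.py [-58,100,220]; python3 -c "
from h import *
s=monitor.observe();print(s['joint_positions'],rot(s['tool_rot']).round(3))"
```

```text
time: 6.55
ee_pos: [0.4599, 0.0613, 0.2626]
time: 6.97
ee_pos: [0.459, 0.0616, 0.2613]
tool_rot: [0.178, -0.098, 0.978, 0.038]
time: 7.38
ee_pos: [0.4585, 0.0611, 0.2613]
tool_rot: [0.158, 0.198, 0.963, 0.089]
time: 7.8
ee_pos: [0.4586, 0.0611, 0.2614]
tool_rot: [0.125, 0.472, 0.863, 0.132]
time: 8.22
ee_pos: [0.4588, 0.0613, 0.2615]
tool_rot: [0.099, 0.622, 0.762, 0.153]
contact_force: [0.4, -1.3, 0.3]
grip_width: 0.006
gripper_force: 0.0
stand-frame TCP mm [-107.2   95.9  261.5] tilt 20.771019249619467 F [ 0.1 -1.3  0.3] 8.2167
move xyz units [0.004 0.157 0.282]
[ 0.06018074 -0.15634731  2.15431512  0.1258018   0.79251678 -0.21433584] [[-0.208  0.917  0.34 ]
 [ 0.977  0.18   0.11 ]
 [ 0.04   0.355 -0.934]]
```

```bash
cat >> g.py <<'E'
if len(sys.argv)>2:
    a=np.radians(float(sys.argv[2])); z=np.array([0,-np.sin(a),-np.cos(a)]); y=np.array([1.,0,0]); D=S.T@np.c_[np.cross(y,z),y,z]
    print("turn units",(R.from_matrix(T.T@D).as_rotvec()/np.pi).round(3), np.round(s["joint_positions"],2))
E
python3 g.py [-58,100,220] 60
```

```text
stand-frame TCP mm [-107.2   95.9  261.5] tilt 20.771019249619467 F [ 0.1 -1.3  0.3] 8.2167
move xyz units [0.004 0.157 0.282]
turn units [ 0.11  -0.344 -0.053] [ 0.06 -0.16  2.15  0.13  0.79 -0.21]
```

```bash
python3 -m handwheel '[{"x":0,"y":0.03,"z":0,"wx":0.011,"wy":-0.034,"wz":-0.005,"gripper":0},{"x":0,"y":0.06,"z":0,"wx":0.022,"wy":-0.069,"wz":-0.01,"gripper":0},{"x":0,"y":0.09,"z":0,"wx":0.033,"wy":-0.103,"wz":-0.016,"gripper":0},{"x":0,"y":0.12,"z":0,"wx":0.044,"wy":-0.138,"wz":-0.021,"gripper":0},{"x":0,"y":0.15,"z":0,"wx":0.055,"wy":-0.172,"wz":-0.026,"gripper":0}]'
python3 g.py [-58,100,220] 60
```

```text
time: 8.63
ee_pos: [0.4881, 0.0674, 0.2744]
tool_rot: [0.251, 0.615, 0.743, -0.084]
contact_force: [0.6, 0.1, -0.9]
grip_width: 0.002
gripper_force: 0.0
stand-frame TCP mm [-77.3  96.8 274.4] tilt 12.495563436370887 F [ 0.6 -0.  -0.9] 8.6333
move xyz units [0.147 0.046 0.245]
turn units [ 0.057 -0.174 -0.027] [ 0.51  0.06  1.98 -0.59  1.15  0.59]
```

```bash
python3 -m handwheel '[{"x":0,"y":0.04,"z":0,"wx":0.011,"wy":-0.035,"wz":-0.005,"gripper":0},{"x":0,"y":0.04,"z":0,"wx":0.022,"wy":-0.07,"wz":-0.011,"gripper":0},{"x":0,"y":0.04,"z":0,"wx":0.034,"wy":-0.105,"wz":-0.016,"gripper":0},{"x":0,"y":0.04,"z":0,"wx":0.046,"wy":-0.14,"wz":-0.022,"gripper":0},{"x":0,"y":0.04,"z":0,"wx":0.057,"wy":-0.174,"wz":-0.027,"gripper":0}]'
python3 -m handwheel '[{"x":0.1,"y":0.04,"z":0.1,"wx":0,"wy":0,"wz":0,"gripper":0},{"x":0.1,"y":0.04,"z":0.1,"wx":0,"wy":0,"wz":0,"gripper":0},{"x":0.1,"y":0.04,"z":0.1,"wx":0,"wy":0,"wz":0,"gripper":0},{"x":0.1,"y":0.04,"z":0.1,"wx":0,"wy":0,"wz":0,"gripper":0},{"x":0.1,"y":0.04,"z":0.1,"wx":0,"wy":0,"wz":0,"gripper":0}]'
python3 g.py [-58,62,54] 60
```

```text
time: 9.05
ee_pos: [0.4949, 0.0699, 0.2741]
tool_rot: [0.38, 0.556, 0.664, -0.323]
contact_force: [1.0, 0.0, -0.4]
grip_width: 0.001
gripper_force: 0.0
time: 9.47
ee_pos: [0.5036, 0.0632, 0.248]
tool_rot: [0.379, 0.559, 0.664, -0.321]
contact_force: [-0.6, 0.2, 0.5]
grip_width: 0.007
gripper_force: 0.0
stand-frame TCP mm [-62.8  89.9 248. ] tilt -0.5429081630911137 F [-0.5  0.3  0.5] 9.4667
move xyz units [0.765 0.026 0.612]
turn units [-0.002 -0.003 -0.   ] [ 0.68  0.46  1.84 -0.85  1.55  0.86]
```

```bash
python3 -m handwheel '[{"x":0.15,"y":0.026,"z":0.12,"wx":0,"wy":0,"wz":0,"gripper":0},{"x":0.3,"y":0.026,"z":0.24,"wx":0,"wy":0,"wz":0,"gripper":0},{"x":0.45,"y":0.026,"z":0.36,"wx":0,"wy":0,"wz":0,"gripper":0},{"x":0.6,"y":0.026,"z":0.48,"wx":0,"wy":0,"wz":0,"gripper":0},{"x":0.7,"y":0.026,"z":0.56,"wx":0,"wy":0,"wz":0,"gripper":0}]'
python3 -m handwheel '[{"x":0.065,"y":0,"z":0.052,"wx":0,"wy":0,"wz":0,"gripper":0},{"x":0.065,"y":0,"z":0.052,"wx":0,"wy":0,"wz":0,"gripper":0},{"x":0.065,"y":0,"z":0.052,"wx":0,"wy":0,"wz":0,"gripper":0},{"x":0.065,"y":0,"z":0.052,"wx":0,"wy":0,"wz":0,"gripper":0},{"x":0.065,"y":0,"z":0.052,"wx":0,"wy":0,"wz":0,"gripper":0}]'
python3 g.py [-58,20,54] 60; python3 -c "
from h import *
d=cam('side'); cv2.imwrite('pics/s2.png',cv2.resize(d['image'][110:250,170:350],None,fx=4,fy=4)[:,:,::-1])"
```

```text
time: 9.88
ee_pos: [0.5123, 0.0382, 0.0678]
tool_rot: [0.379, 0.559, 0.664, -0.321]
contact_force: [0.3, 0.4, -0.5]
grip_width: 0.009
gripper_force: 0.0
time: 10.3
ee_pos: [0.5137, 0.037, 0.0543]
tool_rot: [0.38, 0.559, 0.664, -0.32]
contact_force: [0.7, 0.4, 0.5]
grip_width: 0.002
gripper_force: 0.0
stand-frame TCP mm [-57.4  62.4  54.3] tilt -0.43772280871287117 F [0.8 0.3 0.5] 10.3
move xyz units [-0.106 -0.002  0.184]
turn units [-0.001 -0.002 -0.001] [ 0.64  0.77  1.89 -0.93  1.3   1.12]
```

View pics/s2.png

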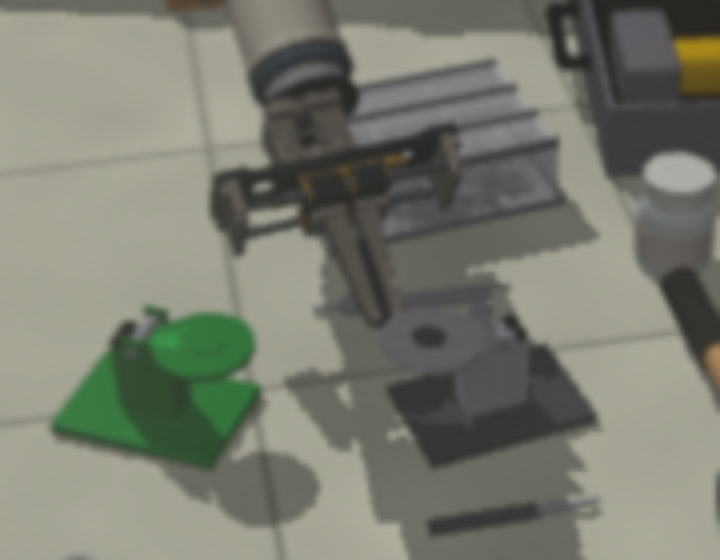

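The tip is at crop (375,318), on the +y side of the disc (430,337) and lower than it. That agrees with the computed pose, and nothing is touched. I'll slide in under the disc, then lift.

```bash
python3 -m handwheel '[{"x":-0.03,"y":0,"z":0.052,"wx":0,"wy":0,"wz":0,"gripper":0},{"x":-0.06,"y":0,"z":0.104,"wx":0,"wy":0,"wz":0,"gripper":0},{"x":-0.09,"y":0,"z":0.156,"wx":0,"wy":0,"wz":0,"gripper":0},{"x":-0.106,"y":0,"z":0.184,"wx":0,"wy":0,"wz":0,"gripper":0},{"x":-0.106,"y":0,"z":0.184,"wx":0,"wy":0,"wz":0,"gripper":0}]'
python3 g.py [-58,18,66] 60
python3 g.py [-61,18,84] 60
```

```text
time: 10.77
ee_pos: [0.5195, -0.0077, 0.0524]
tool_rot: [0.379, 0.559, 0.663, -0.322]
contact_force: [0.3, 0.2, -1.3]
grip_width: 0.008
gripper_force: 0.0
stand-frame TCP mm [-59.4  17.4  52.4] tilt -0.8627043683883993 F [ 0.4  0.1 -1.3] 10.7667
move xyz units [-0.057  0.007 -0.037]
turn units [-0.002 -0.002  0.   ] [ 0.56  0.76  1.93 -0.99  1.26  1.13]
stand-frame TCP mm [-59.4  17.4  52.4] tilt -0.8627043683883993 F [ 0.4  0.1 -1.3] 10.7667
move xyz units [-0.135 -0.009 -0.083]
turn units [-0.002 -0.002  0.   ] [ 0.56  0.76  1.93 -0.99  1.26  1.13]
```

```bash
python3 -m handwheel '[{"x":-0.04,"y":0,"z":-0.023,"wx":0,"wy":0,"wz":0,"gripper":0},{"x":-0.07,"y":0,"z":-0.04,"wx":0,"wy":0,"wz":0,"gripper":0},{"x":-0.1,"y":0,"z":-0.058,"wx":0,"wy":0,"wz":0,"gripper":0},{"x":-0.13,"y":0,"z":-0.075,"wx":0,"wy":0,"wz":0,"gripper":0},{"x":-0.15,"y":0,"z":-0.087,"wx":0,"wy":0,"wz":0,"gripper":0}]'
python3 g.py [-46,18,115] 60; python3 -c "
from h import *
d=cam('side'); cv2.imwrite('pics/s3.png',cv2.resize(d['image'][110:250,170:350],None,fx=4,fy=4)[:,:,::-1])"
```

```text
time: 11.18
ee_pos: [0.5204, -0.0052, 0.0879]
tool_rot: [0.379, 0.559, 0.664, -0.321]
contact_force: [-0.7, 0.4, -1.8]
grip_width: 0.004
gripper_force: 0.6
stand-frame TCP mm [-58.1  19.7  87.9] tilt -0.5126341090026236 F [-0.7  0.5 -1.8] 11.1833
move xyz units [-0.121  0.06  -0.061]
turn units [-0.001 -0.002 -0.   ] [ 0.57  0.7   1.93 -0.97  1.29  1.08]
```

View pics/s3.png

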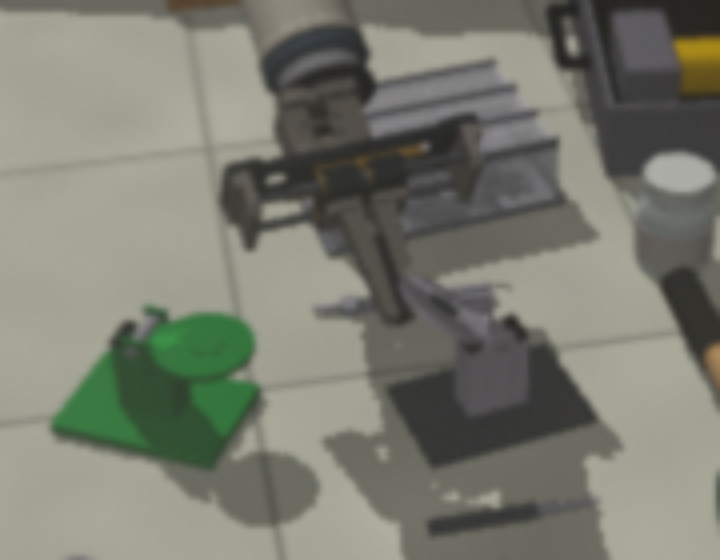

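The paddle is up to about 40° (its plane runs from (405,275) to (490,335)), the finger is under it at (400,310), and the stand hasn't moved. I'll continue along the arc.

```bash
python3 -m handwheel '[{"x":-0.03,"y":0.01,"z":-0.016,"wx":0,"wy":0,"wz":0,"gripper":0},{"x":-0.06,"y":0.025,"z":-0.032,"wx":0,"wy":0,"wz":0,"gripper":0},{"x":-0.09,"y":0.04,"z":-0.048,"wx":0,"wy":0,"wz":0,"gripper":0},{"x":-0.121,"y":0.06,"z":-0.061,"wx":0,"wy":0,"wz":0,"gripper":0},{"x":-0.121,"y":0.06,"z":-0.061,"wx":0,"wy":0,"wz":0,"gripper":0}]'
python3 -m handwheel '[{"x":-0.03,"y":0.03,"z":-0.015,"wx":0,"wy":0,"wz":0,"gripper":0},{"x":-0.05,"y":0.06,"z":-0.03,"wx":0,"wy":0,"wz":0,"gripper":0},{"x":-0.07,"y":0.09,"z":-0.04,"wx":0,"wy":0,"wz":0,"gripper":0},{"x":-0.078,"y":0.13,"z":-0.045,"wx":0,"wy":0,"wz":0,"gripper":0},{"x":-0.078,"y":0.13,"z":-0.045,"wx":0,"wy":0,"wz":0,"gripper":0}]'
python3 -m handwheel '[{"x":-0.003,"y":0.04,"z":-0.002,"wx":0,"wy":0,"wz":0,"gripper":0},{"x":-0.005,"y":0.08,"z":-0.003,"wx":0,"wy":0,"wz":0,"gripper":0},{"x":-0.005,"y":0.12,"z":-0.003,"wx":0,"wy":0,"wz":0,"gripper":0},{"x":-0.005,"y":0.165,"z":-0.003,"wx":0,"wy":0,"wz":0,"gripper":0},{"x":-0.005,"y":0.165,"z":-0.003,"wx":0,"wy":0,"wz":0,"gripper":0}]'
python3 g.py [43,18,117] 60; python3 -c "
from h import *
d=cam('side'); cv2.imwrite('pics/s4.png',cv2.resize(d['image'][110:250,170:350],None,fx=4,fy=4)[:,:,::-1])"
```

```text
time: 11.65
ee_pos: [0.5336, -0.0051, 0.1154]
tool_rot: [0.38, 0.559, 0.664, -0.321]
contact_force: [-0.1, -0.1, -0.4]
grip_width: 0.006
gripper_force: 0.1
time: 12.07
ee_pos: [0.56, -0.0006, 0.1325]
tool_rot: [0.38, 0.559, 0.664, -0.321]
contact_force: [-0.6, -0.2, 0.5]
grip_width: 0.006
gripper_force: 0.0
time: 12.48
ee_pos: [0.5925, 0.0049, 0.1328]
tool_rot: [0.38, 0.559, 0.664, -0.321]
contact_force: [-0.0, -0.6, -0.1]
grip_width: 0.007
gripper_force: 0.0
stand-frame TCP mm [ 14.7  17.1 132.8] tilt -0.5003726753054187 F [-0.1 -0.5 -0.1] 12.4833
move xyz units [0.07  0.142 0.036]
turn units [-0.001 -0.002 -0.   ] [ 0.52  0.68  1.78 -0.98  1.36  0.92]
```

View pics/s4.png

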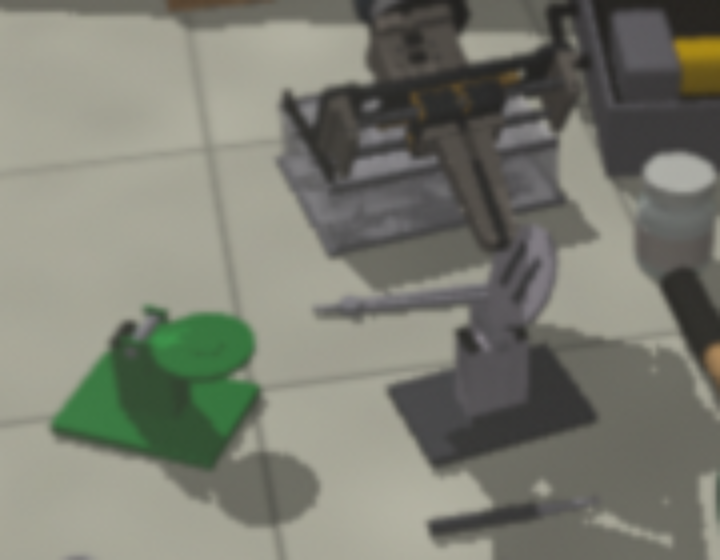

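The paddle is past upright, leaning to the far side, with the two bars visible at crop (520,260); the stand hasn't moved. I'll keep going over and down, judging by force and depth from here on.

```bash
python3 -m handwheel '[{"x":0.01,"y":0.04,"z":0.005,"wx":0,"wy":0,"wz":0,"gripper":0},{"x":0.025,"y":0.08,"z":0.014,"wx":0,"wy":0,"wz":0,"gripper":0},{"x":0.045,"y":0.11,"z":0.025,"wx":0,"wy":0,"wz":0,"gripper":0},{"x":0.07,"y":0.142,"z":0.038,"wx":0,"wy":0,"wz":0,"gripper":0},{"x":0.07,"y":0.142,"z":0.038,"wx":0,"wy":0,"wz":0,"gripper":0}]'
python3 -m handwheel '[{"x":0.02,"y":0.015,"z":0.012,"wx":0,"wy":0,"wz":0,"gripper":0},{"x":0.04,"y":0.03,"z":0.024,"wx":0,"wy":0,"wz":0,"gripper":0},{"x":0.06,"y":0.045,"z":0.036,"wx":0,"wy":0,"wz":0,"gripper":0},{"x":0.08,"y":0.06,"z":0.047,"wx":0,"wy":0,"wz":0,"gripper":0},{"x":0.087,"y":0.06,"z":0.05,"wx":0,"wy":0,"wz":0,"gripper":0}]'
python3 g.py [57,17,90] 60
```

```text
time: 12.95
ee_pos: [0.6193, 0.01, 0.1156]
tool_rot: [0.379, 0.559, 0.664, -0.321]
contact_force: [-0.2, 0.1, 0.5]
grip_width: 0.005
gripper_force: 0.0
time: 13.37
ee_pos: [0.6305, 0.012, 0.0959]
tool_rot: [0.379, 0.558, 0.664, -0.322]
contact_force: [0.2, -0.2, 0.3]
grip_width: 0.005
gripper_force: 0.2
stand-frame TCP mm [53.3 17.5 95.9] tilt -0.6167507909577968 F [ 0.2 -0.2  0.3] 13.3667
move xyz units [0.024 0.018 0.017]
turn units [-0.002 -0.002  0.   ] [ 0.5   0.77  1.69 -0.99  1.35  0.92]
```

```bash
python3 -m handwheel '[{"x":0.01,"y":0.01,"z":0.006,"wx":0,"wy":0,"wz":0,"gripper":0},{"x":0.02,"y":0.02,"z":0.012,"wx":0,"wy":0,"wz":0,"gripper":0},{"x":0.03,"y":0.02,"z":0.018,"wx":0,"wy":0,"wz":0,"gripper":0},{"x":0.03,"y":0.02,"z":0.018,"wx":0,"wy":0,"wz":0,"gripper":0},{"x":0.03,"y":0.02,"z":0.018,"wx":0,"wy":0,"wz":0,"gripper":0}]'
python3 g.py [57,17,86] 60
python3 -m handwheel '[{"x":0.004,"y":0,"z":0.003,"wx":0,"wy":0,"wz":0,"gripper":0},{"x":0.008,"y":0,"z":0.005,"wx":0,"wy":0,"wz":0,"gripper":0},{"x":0.012,"y":0,"z":0.007,"wx":0,"wy":0,"wz":0,"gripper":0},{"x":0.012,"y":0,"z":0.007,"wx":0,"wy":0,"wz":0,"gripper":0},{"x":0.012,"y":0,"z":0.007,"wx":0,"wy":0,"wz":0,"gripper":0}]'
python3 g.py [57,17,84] 60
```

```text
time: 13.78
ee_pos: [0.634, 0.0126, 0.0897]
tool_rot: [0.379, 0.559, 0.664, -0.321]
contact_force: [0.6, 0.6, 1.2]
grip_width: 0.003
gripper_force: 0.0
stand-frame TCP mm [56.9 17.5 89.7] tilt -0.6189484391796901 F [0.7 0.5 1.2] 13.7833
move xyz units [0.015 0.    0.011]
turn units [-0.002 -0.002  0.   ] [ 0.5   0.79  1.68 -0.99  1.35  0.92]
time: 14.2
ee_pos: [0.634, 0.0127, 0.087]
tool_rot: [0.379, 0.559, 0.664, -0.321]
contact_force: [0.5, -0.1, 0.6]
grip_width: 0.003
gripper_force: 0.1
stand-frame TCP mm [57.  17.5 87. ] tilt -0.6074147151564782 F [ 0.5 -0.2  0.6] 14.2
move xyz units [0.012 0.    0.01 ]
turn units [-0.002 -0.002  0.   ] [ 0.5   0.79  1.68 -0.99  1.34  0.92]
```

Continue down in 1.5–3 mm steps until the force rises.

```bash
python3 -m handwheel '[{"x":0.003,"y":0,"z":0.002,"wx":0,"wy":0,"wz":0,"gripper":0},{"x":0.006,"y":0,"z":0.004,"wx":0,"wy":0,"wz":0,"gripper":0},{"x":0.009,"y":0,"z":0.005,"wx":0,"wy":0,"wz":0,"gripper":0},{"x":0.009,"y":0,"z":0.005,"wx":0,"wy":0,"wz":0,"gripper":0},{"x":0.009,"y":0,"z":0.005,"wx":0,"wy":0,"wz":0,"gripper":0}]'
```

```text
time: 14.62
ee_pos: [0.6342, 0.0126, 0.0856]
tool_rot: [0.38, 0.559, 0.664, -0.322]
contact_force: [-1.1, 0.6, 4.8]
grip_width: 0.005
gripper_force: 2.5
```

```bash
python3 -m handwheel '[{"x":0.003,"y":0,"z":0.002,"wx":0,"wy":0,"wz":0,"gripper":0},{"x":0.006,"y":0,"z":0.004,"wx":0,"wy":0,"wz":0,"gripper":0},{"x":0.009,"y":0,"z":0.005,"wx":0,"wy":0,"wz":0,"gripper":0},{"x":0.009,"y":0,"z":0.005,"wx":0,"wy":0,"wz":0,"gripper":0},{"x":0.009,"y":0,"z":0.005,"wx":0,"wy":0,"wz":0,"gripper":0}]'; python3 g.py
```

```text
time: 15.03
ee_pos: [0.6343, 0.0126, 0.085]
tool_rot: [0.381, 0.558, 0.663, -0.322]
contact_force: [-2.3, 2.6, 13.5]
grip_width: 0.007
gripper_force: 6.4
stand-frame TCP mm [57.2 17.4 85. ] tilt -0.5921728625929196 F [-1.8  3.  13.5] 15.0333
```

Hard stop reached. Lift straight off, move clear, and check by depth.

```bash
python3 -m handwheel '[{"x":-0.05,"y":0,"z":-0.03,"wx":0,"wy":0,"wz":0,"gripper":0},{"x":-0.2,"y":0,"z":-0.115,"wx":0,"wy":0,"wz":0,"gripper":0},{"x":-0.35,"y":0,"z":-0.2,"wx":0,"wy":0,"wz":0,"gripper":0},{"x":-0.5,"y":0,"z":-0.29,"wx":0,"wy":0,"wz":0,"gripper":0},{"x":-0.65,"y":0,"z":-0.375,"wx":0,"wy":0,"wz":0,"gripper":0}]'
python3 -m handwheel '[{"x":0,"y":-0.1,"z":-0.15,"wx":0,"wy":0,"wz":0,"gripper":0},{"x":0,"y":-0.2,"z":-0.3,"wx":0,"wy":0,"wz":0,"gripper":0},{"x":0,"y":-0.3,"z":-0.45,"wx":0,"wy":0,"wz":0,"gripper":0},{"x":0,"y":-0.4,"z":-0.6,"wx":0,"wy":0,"wz":0,"gripper":0},{"x":0,"y":-0.4,"z":-0.6,"wx":0,"wy":0,"wz":0,"gripper":0}]'
python3 - <<'E'
from h import *
import pickle
c,n=np.cos(np.radians(10)),np.sin(np.radians(10)); S=np.array([[c,n,0],[-n,c,0],[0,0,1]])
for name in("top","side"):
    d=cam(name); d0=pickle.load(open(name+".pkl","rb")); P=(cloud(d)-[.581,-.0145,0])@S.T
    m=(d["range_z"]>0)&(np.hypot(P[...,0]-46,P[...,1])>0)&(np.hypot(P[...,0]-.046,P[...,1])<.030)&(P[...,2]>.05)&(P[...,2]<.14)
    Q=P[m]; A=np.c_[Q[:,:2],np.ones(len(Q))]
    print(name,len(Q),"median z",np.median(Q[:,2]),"fit",np.linalg.lstsq(A,Q[:,2],rcond=None)[0].round(3) if len(Q)>3 else "")
    near=(np.hypot(P[...,0]+.046,P[...,1])<.03)&(d["range_z"]>0); print(" near side median z",np.median(P[...,2][near]))
    if name=="top":
        g=d["image"].astype(int).max(2); sub=np.zeros(g.shape,bool); sub[155:235,228:290]=1
        mm=sub&(g<100)&(P[...,2]<.03)&(P[...,2]>.004); v,u=np.nonzero(mm); print(" base",cv2.minAreaRect(np.float32(plane(d,np.c_[u,v],.01)[:,:2])))
    # other things changed
    df=(np.abs(d["image"].astype(int)-d0["image"].astype(int)).max(2)>60).astype(np.uint8)
    k,_,st,ce=cv2.connectedComponentsWithStats(cv2.morphologyEx(df,cv2.MORPH_OPEN,np.ones((3,3))))
    print(" changed",[(st[i].tolist()) for i in range(1,k) if st[i,4]>25])
E
python3 g.py
```

```text
time: 15.45
ee_pos: [0.6343, 0.0118, 0.2345]
tool_rot: [0.379, 0.559, 0.664, -0.321]
contact_force: [-0.7, 0.4, -0.0]
grip_width: 0.006
gripper_force: 0.0
time: 15.87
ee_pos: [0.5364, 0.1037, 0.2965]
tool_rot: [0.379, 0.559, 0.665, -0.32]
contact_force: [1.2, 0.3, -0.4]
grip_width: 0.004
gripper_force: 0.0
top 518 median z 0.0785345944145468 fit [0.012 0.002 0.078]
 near side median z 0.010771870334966405
 base ((0.580927312374115, -0.013008642941713333), (0.12617425620555878, 0.08828676491975784), 10.84117603302002)
 changed [[100, 123, 58, 121, 3416], [37, 158, 61, 54, 2173], [256, 158, 7, 10, 56], [247, 160, 6, 10, 49], [167, 180, 22, 5, 98], [246, 193, 31, 28, 591], [15, 204, 30, 6, 156], [124, 250, 15, 5, 50], [0, 364, 4, 26, 77]]
side 221 median z 0.0762219269453911 fit [0.045 0.027 0.074]
 near side median z 0.008963666243626434
 changed [[211, 0, 17, 14, 171], [224, 0, 29, 39, 700], [0, 98, 3, 21, 49], [85, 125, 24, 46, 429], [56, 148, 10, 19, 142], [0, 162, 31, 15, 248], [297, 181, 22, 15, 245], [284, 191, 6, 8, 42], [274, 192, 7, 5, 31], [259, 230, 17, 19, 226], [312, 231, 37, 28, 544], [295, 257, 7, 5, 27], [247, 270, 19, 24, 266], [335, 271, 8, 8, 42], [237, 284, 9, 11, 70], [40, 297, 19, 28, 310], [292, 365, 33, 19, 351]]
stand-frame TCP mm [-21.8 121.5 294.5] tilt -0.3239833138321209 F [-0.1 -1.2 -0.7] 15.9667
```

```bash
python3 -c "
from h import *
print(arm.close_job())"
```

```text
the job is handed in; nothing more can be done
None
```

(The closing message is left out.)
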